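# Seat and lock a well plate in the reading nest

### The job

Seat the well plate over the light window of the reading nest and lock it there, only by pushing with the fingertips: lift nothing, and do not touch the plate itself. First swing the red-knobbed lever to turn the brass cam away from the slide's steel roller, all the way to its low point; then push the slide forward by its upright black pad until the plate is fully home against the two end stops; then swing the lever back until the cam's high lobe stands square behind the roller. Leave the things lying around the nest where they are.

Things in the scene. Friction and masses are not known exactly. Their poses are not given: they have to be found in the camera images.
- nest: dark steel base 260 x 184 x 14 mm, fixed, with light window, two side guides (at y = -71 and +71 mm, 23 mm high), two end stops (faces at x = +128 mm). +x is forward (from the black pad to the stops), +y left of that. Origin on the worktop under the slide's centre; spans x -120..140, y -101..83 mm. Near it stand a tall microscope (world x > 0.47, y > 0.07) and a laptop riser (x > 0.67, y < -0.17)
- seat (a point): fixed point on the nest, on the slide's centre line, 85 mm forward of its origin at the base's top (14 mm over the worktop): where the origin of the plate lies when the plate is home against the end stops
- cam_axis (a point): the upright pivot of the cam, at x = -50, y = -58 mm of the nest, 28 mm over the worktop (top face of the cam plate)
- cam_high (a point): the middle of the brass cam's high lobe, on its rim, 36 mm from the pivot; moves with the cam (the rest of the rim is 16 mm from the pivot; the lobe is 100 degrees wide)
- lever_knob (a point): centre of the upright red knob (16 mm across, 34 to 68 mm over the worktop) at the end of the cam's flat lever, 68 mm from the pivot, 53 mm over the worktop. Push it sideways; it takes about 2 N and stays where left. It swings on the outer (-y) side of the nest, from pointing backward (low point) to outward and a little forward (locked)
- cam (a joint): cam angle, counter-clockwise positive seen from above: 0 is the stop where the low point faces the roller's path (lever points backward), about 2.1 rad has the high lobe square to the slide (locked), stop at 2.3. Starts locked. The roller passes only below about 0.4 rad; once it is past, the lobe blocks its way back above about 1.9 rad
- slide (a joint): travel of the follower slide forward, in m: 0 is fully back, about 0.060 is where its pusher holds the plate against the end stops. It takes about 3 N to push and stays where it is left. While the cam is high it is blocked after about 2 mm
- push_pad (a point): on the slide's centre line, centre of the rear face of its upright black push pad (32 mm wide, 38 mm tall, 8 mm thick, from 22 to 60 mm over the worktop), 43 mm over the worktop; its face looks backward (-x of the nest). Push it forward with a fingertip
- roller_point (a point): centre of the slide's steel roller, 16 mm across, under a lug on the slide's cam side; 34 mm to the side of the cam's pivot as it passes
- plate: the clear well plate with lid to be read, 86 mm along its x (the nest's forward direction), 128 mm along y, 17 mm tall, loose on the nest between the side guides, just ahead of the slide's pusher; origin at the centre of its underside, 14 mm over the worktop. Only the slide may push it
- next_plate: another clear well plate, loose on the worktop, 86 x 128 x 17 mm, origin at the centre of its underside; leave alone
- tweezers: steel forceps 124 x 13 x 9 mm, loose; leave alone
- lab_timer: small white timer 58 x 66 x 15 mm, loose; leave alone
- marker: black and white marker pen 135 mm long, loose; leave alone
- small_flask: small clear culture flask with a blue cap 98 x 50 x 27 mm, loose, lying down; leave alone
- dish: petri dish 92 mm across, 15 mm tall, loose; leave alone
Mind the look-alikes: they are no part of the job. What is shaped like the plate but green or purple is not meant.

How it is judged:
On the way, in this order (a step that is already met when the one before it is completed fails the run):
1. the cam is turned to its low point while the slide is still back (value of joint cam below 0.25 rad and value of joint slide below 0.012 m), for 0.1 s.
2. the slide is pushed forward and the plate is home against the end stops (value of joint slide above 0.0572 m and x of plate in the frame of nest above 0.0825 m), for 0.1 s.
3. the cam is turned back behind the roller (value of joint cam above 1.9 rad), for 0.1 s.
At the end, for the whole second after the job is handed in: The cam is turned back to 1.9 rad or more with its lobe behind the roller, the slide is at least 57.2 mm forward, and the plate lies flat and at rest on the nest, within 2.5 mm of its seat along the slide and within 5 mm in all (all of step 2 and value of joint cam above 1.9 rad and x of plate in the frame of nest below 0.0875 m and horizontal distance between plate and seat below 0.005 m and height (world z) of plate below 0.017 m and angle between plate's own z axis and vertical below 0.04 rad and linear speed of plate below 0.01 m/s); the robot touches nothing.
It fails at once if the plate is touched by the robot (contact force between plate and the fingers above 0.5 N or contact force between plate and the arm above 0.5 N).
It fails at once if the plate is lifted or tipped (height (world z) of plate above 0.021 m or angle between plate's own z axis and vertical above 0.12 rad).
It fails at once if a bystander is lifted or shoved away (distance of any of next_plate, tweezers, lab_timer, marker, small_flask, dish from where it was at the start of the episode above 0.02 m).
It also fails if it takes over 70 s, if anything falls off the work surface, if the arm or the gripper's body presses on something with over 40 N, if the wrist force passes 120 N, or if a joint passes its speed limit or range.

### The arm

A 7-joint arm with a two-finger parallel gripper is mounted at the origin on a cart in front of the work surface, level with it; the furniture and walls round the work are solid. World frame = base frame: x ahead of the robot, y to its left, z up, the work surface at z = 0. Lengths are in m, angles in rad, forces in N, time in s.
With the tool pointing down it reaches from about 0.4 to 0.85 m from the base axis. Payload 10.4 kg.
Tool frame: the origin (TCP) lies at the very end of the fingers, on their centre line; the grasp point (between the pads) lies 19 mm behind it; z points along the fingers, y is the line along which they close (so a half turn about z gives the same grasp; the last joint's range is limited). The gripper opens to 87 mm and grips with 3 to 60 N. Pads are 19 mm wide; open, the fingers measure 117 mm over their backs; the gripper's body (75 mm by 190 mm) begins 51 mm behind the grasp point.
Start: joints at [1.317, 0.332, -0.065, 1.46, 0.022, 1.35, -0.088], TCP at [0.143, -0.608, 0.223] pointing down, gripper open.
Joint ranges: [-2.6, 2.6], [-0.5, 2.12], [-1.47, 1.34], [0.16, 2.42], [-1.27, 4.41], [0.06, 2.06], [-2.6, 2.6]. Speed limits (rad/s): [2.22, 2.22, 2.79, 2.79, 3.14, 3.14, 3.14].

### API

Orientations are given as a unit quaternion [x, y, z, w].
In Python, from plant import get_obs, get_image, manip gives the robot as it stands. The module is installed in compiled form; this text tells all that it offers.
- The arm moves only by the tool move_arm, never from a script. Its argument "series" is a list of rows, each a list of 7 numbers: the turn, a rotation vector about the tool's x, y, z in units of 45 degrees (1.0 is 45 degrees), then the shift along the tool's x, y, z in units of 250 mm (1.0 is 250 mm), then the closure, from 0 (fully open) to 1 (shut). In form: [[rx, ry, rz, tx, ty, tz, gripper], ...]. A call has 1 to 5 rows; each row is the pose to reach, as a shift and turn from the pose commanded when the call began, along the tool's axes at that moment; what a row does not reach only later rows make up. A row lasts 1/10 s, in which the tool goes at most 50 mm and 8.59 degrees, less where a joint would pass 70% of its speed; a pose out of reach is approached as far as the arm can. A call with a number of a shift or a turn outside -1 to 1 is refused whole. A call with a gripper value outside its range is refused whole. The fingers move at their own pace and stop on an object; "squeeze" is the grip in N (left out, the last holds). Time passes only in rows, so rows that repeat a pose let the fingers close. It gives the time, the measured TCP pose, the force, the opening and the grip force at its end, in the units of the state.
- get_obs(): the state, without advancing time (a new reading comes with each control period).
- get_image(name): name is "scene" or "top" or "wrist"; returns a dict with "pixels" (400x640x3 uint8, red, green, blue), "depth" (400x640 float32, m along the optical axis (not along the pixel's ray), 0 where there is no reading), "camera_matrix" (3x3 intrinsics, pixels), "R" (3x3) and "t" (3): a world point X has camera coordinates R X + t; the wrist camera has in their place "mount" (4x4, takes a point from camera to tool coordinates, whose origin is the TCP and whose axes are the flange's). Camera axes: x right, y down, z forward; pixel columns grow to the right and rows downward; lengths in m; the calibration is good to about 2 mm. A picture is of the moment at which its call begins: read the wrist's pose just before it.
- manip.hand_in(): hands the job in; it is judged then, once.
The state is a dict: "time_s": time; "joint_positions": joint angles; "qd": joint speeds; "effort": joint torques, N m; "tool_pos": TCP position; "orientation": TCP orientation; "contact_force": force on the tool from outside, world axes, zero at the start; "torque": the same for the moment, N m; "finger_gap": finger opening in m; "finger_force": force on a finger pad.
Only numpy, scipy, OpenCV 4.12 (cv2) and the standard library are available. Lean on these libraries where they do the work, as an engineer would, in place of code of your own. Each camera call takes 0.05 s, during which the arm holds its last target. There are 200 camera calls.

## Working session

There is one attempt and no reset: what is moved stays moved. The work goes in short steps, Python scripts to look and compute and a tool call to move; the robot and the scene stay as the last step left them, time stands still between calls to the robot, and variables do not carry over. Pictures are saved under pics/ and viewed, at most 10 in all, crops included, and the job is handed in when it is done.

Besides the shell and the picture viewer there is one more tool, called after "Call:" as name(argument=value, ...) on one line, values as JSON. move_arm: Moves the arm, as the interface text tells. Shifts and turns lie within -1 to 1; 1 stands for 250 mm of shift or 45 degrees of turn. Its arguments: {"type":"object","properties":{"series":{"type":"array","items":{"type":"array","items":{"type":"number","minimum":-1,"maximum":1}}},"squeeze":{"type":"number"}},"required":["series"]}

```bash
mkdir -p pics
cat > h.py <<'E'
import numpy as np,cv2
from plant import get_obs,get_image,manip
from scipy.spatial.transform import Rotation as Ro
def cast(im,u,v,z):
    K,R,t=im["camera_matrix"],im["R"],im["t"]
    d=R.T@np.linalg.solve(K,[u,v,1.]); c=-R.T@t
    return c+d*(z-c[2])/d[2]
def px(im,X):
    p=im["camera_matrix"]@(im["R"]@np.array(X)+im["t"]); return p[:2]/p[2]
def save(im,n): cv2.imwrite(f"pics/{n}.png",im["pixels"][:,:,::-1])
E
python3 - <<'E'
from h import *
a=get_image("top");save(a,"top0");b=get_image("scene");save(b,"scene0")
np.savez("top0.npz",**a);np.savez("scene0.npz",**b)
o=get_obs();print(o["time_s"],o["tool_pos"],o["orientation"],o["contact_force"])
for i in(a,b):print(-i["R"].T@i["t"],i["camera_matrix"][0,0])
E
```

```text
0.1 [ 0.14288723 -0.60810293  0.22185985] [ 9.93346714e-01  1.15160366e-01 -1.18129970e-04 -6.17371329e-04] [-0.82539486 -0.62816362 -0.30735358]
[-0.58587102  0.2384627   1.54279093] 505.4888184764658
[-0.03578996  0.55750746  0.91017373] 374.42750258481396
```

View pics/top0.png

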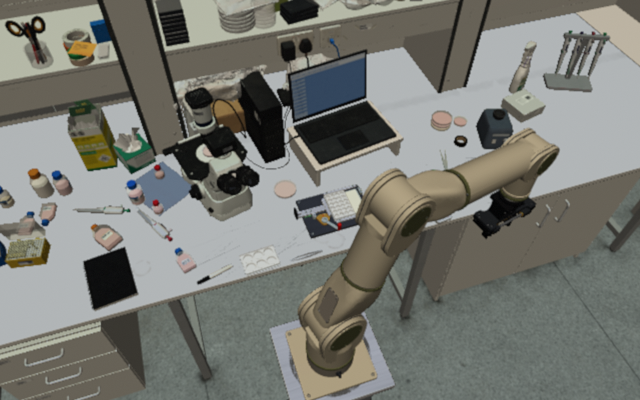

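View pics/scene0.png

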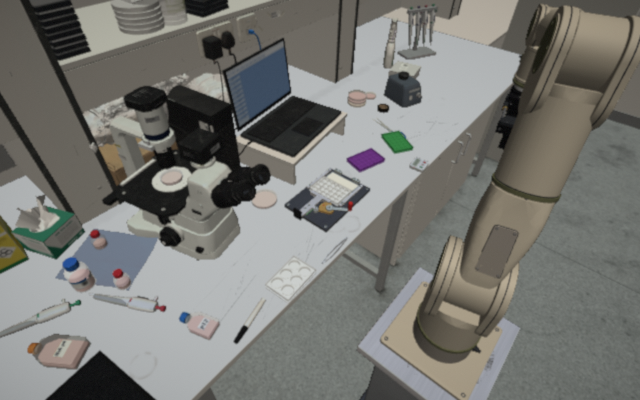

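The nest is at about (328,200) in the scene view and (328,210) in the top view. In the scene view, the green (397,141) and purple (366,160) plates are look-alikes, and the red-capped bottles (98,238) and (121,280) could be taken for the red knob. The real knob is the red blob at (350,205), beside the brass cam on the nest. I'll check it in a close crop.

Run:
```python
from h import *
b=np.load("scene0.npz");a=np.load("top0.npz")
c=cv2.resize(b["pixels"][165:235,275:380],None,fx=7,fy=7,interpolation=cv2.INTER_CUBIC)
cv2.imwrite("pics/crop0.png",c[:,:,::-1])
for n,i in(("s",b),("t",a)):
    h=cv2.cvtColor(i["pixels"],cv2.COLOR_RGB2HSV)
    m=(((h[...,0]<8)|(h[...,0]>172))&(h[...,1]>150)&(h[...,2]>70)).astype(np.uint8)
    k,l,s,ce=cv2.connectedComponentsWithStats(m)
    for j in range(1,k):
        if s[j,4]>5: print(n,s[j],ce[j],cast(i,*ce[j],.053))
```

```text
s [348 202   5   8  28] [349.82142857 205.        ] [ 0.43180251 -0.18712701  0.053     ]
s [ 91 231   8   7  44] [ 94.59090909 233.75      ] [0.93182525 0.41138924 0.053     ]
s [113 269   9   9  54] [117.48148148 273.03703704] [0.75046092 0.4397081  0.053     ]
s [161 307   4   3  10] [162.5 307.8] [0.56801793 0.42077373 0.053     ]
t [33 45  3  6  8] [33.625 47.875] [1.95768293 0.90011368 0.053     ]
t [155 165   5   5  21] [157. 167.] [0.93352892 0.41053584 0.053     ]
t [153 200   5   6  23] [155.17391304 202.43478261] [0.75015286 0.43992735 0.053     ]
t [337 223   5   7  22] [339.         225.54545455] [ 0.43012856 -0.18554921  0.053     ]
t [167 236   5   5   8] [169.25 238.25] [0.56700867 0.41214652 0.053     ]
```

View pics/crop0.png

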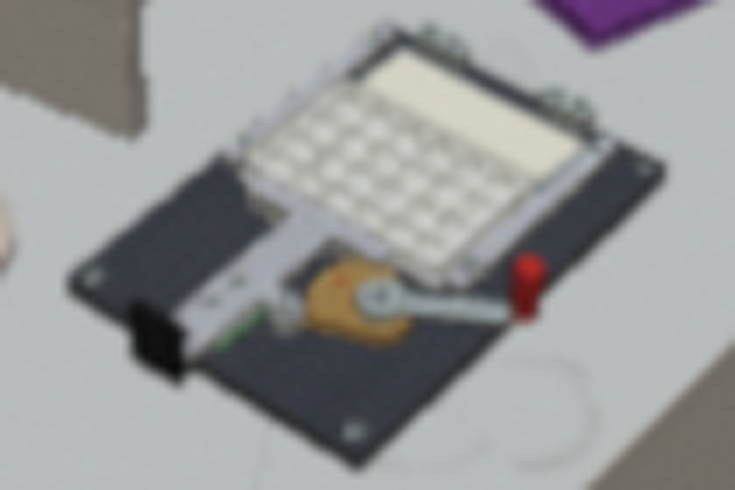

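Run:
```python
from h import *
from scipy.optimize import least_squares
b=np.load("scene0.npz");a=np.load("top0.npz")
f=lambda x,y:(275+(x+.5)/7-.5,165+(y+.5)/7-.5)
C=[((70,285),(-120,83)),((360,466),(-120,-101)),((664,170),(140,-101)),((385,25),(140,83))]
for p,_ in C: print(cast(b,*f(*p),.014))
obs=[(f(*p),(x/1e3,y/1e3,.014)) for p,(x,y) in C]+[(f(382,297),(-.05,-.058,.032)),(f(157,340),(-.172,0,.043))][:1]
def w(q,P):
    c,s=np.cos(q[2]),np.sin(q[2]); return np.array([q[0]+c*P[0]-s*P[1],q[1]+s*P[0]+c*P[1],P[2]])
r=least_squares(lambda q:np.concatenate([px(b,w(q,P))-p for p,P in obs]),[.5,-.15,-.5])
q=r.x;print("nest",q,np.degrees(q[2]));print(r.fun.round(2))
inv=lambda X:np.array([[np.cos(q[2]),np.sin(q[2])],[-np.sin(q[2]),np.cos(q[2])]])@(np.array(X)[:2]-q[:2])
k=inv((.431,-.1863));print("knob nest",k,"from axis",np.hypot(*(k-[-.05,-.058])),np.degrees(np.arctan2(*(k-[-.05,-.058])[::-1])))
print("pad nest",inv(cast(b,*f(157,340),.043)),cast(b,*f(157,340),.043))
# dark blob (pad) in scene and top near predicted
for n,i in(("s",b),("t",a)):
    m=((i["pixels"].max(2)<28)).astype(np.uint8)
    K,l,s,ce=cv2.connectedComponentsWithStats(m)
    e=px(i,cast(b,*f(157,340),.043))
    for j in range(1,K):
        if np.hypot(*(ce[j]-e))<12 and s[j,4]>3: print(n,s[j],ce[j],e,cast(i,*ce[j],.042),inv(cast(i,*ce[j],.042)))
# neighbours: depth-free check of points above table around the nest (nest frame, z>4mm)
d=b["depth"];v,u=np.nonzero(d>0);Z=d[v,u]
X=(np.linalg.solve(b["camera_matrix"],np.array([u*Z,v*Z,Z]))-b["t"][:,None]).T@b["R"]
N=(X[:,:2]-q[:2])@np.array([[np.cos(q[2]),-np.sin(q[2])],[np.sin(q[2]),np.cos(q[2])]])
g=np.full((24,30),0.)
for (x,y),z in zip(N,X[:,2]):
    i,j=int((.3-y)//.025),int((x+.35)//.025)
    if 0<=i<24 and 0<=j<30: g[i,j]=max(g[i,j],z)
print("rows y .3..-.3, cols x -.35.. step 25mm; heights mm")
for i in range(24): print(f"{300-25*i:5d}"," ".join(f"{int(h*1000):3d}" for h in g[i]))
```

```text
[ 0.61958168 -0.07363132  0.014     ]
[ 0.43967422 -0.07553444  0.014     ]
[ 0.44914952 -0.33374255  0.014     ]
[ 0.62998337 -0.33090482  0.014     ]
nest [ 0.54470953 -0.1950275  -1.53995429] -88.23288159338024
[-1.16 -0.43  0.43 -0.53  0.93 -0.48 -0.16 -0.41 -0.03  1.5 ]
knob nest [-0.01222983 -0.11338632] from axis 0.06703902182218821 -55.708344035833406
pad nest [-0.1415454   0.00307882] [ 0.54342203 -0.05345448  0.043     ]
s [294 209   7   9  38] [296.89473684 213.10526316] [297.         213.14285714] [ 0.54445902 -0.05406093  0.042     ] [-0.14090726  0.00409661]
t [295 210   2   8  10] [295.5 213.5] [295.54638533 212.87572729] [ 0.54138884 -0.05262814  0.042     ] [-0.14243404  0.00107208]
rows y .3..-.3, cols x -.35.. step 25mm; heights mm
  300 209 208   0   0   0   0   0   0   0   0   0   0 107 127 129 130 130 130 129 130 130 130 131 129 131 129 126 126   0   0
  275 471 207   0   0   0   0   0   0   0   0   0   0 106 125 129 130 130 131 129 127 127 129 128 126 124 125 127 124   0   0
  250 470 207   0   0   0   0   0   0   0   3   1   0 105 124 125 126 124 126 128 128 1
[... 1984 characters left out ...]
 3   4   5   4   3   6   4   4   4   5   5   3   3   3   4  16  19  18
 -175   1   0   2   1   4   2   2   2   2   3   3   3   3   3   4   3   3   3   4   3   3   3   4   3   3   3   2  16  20  19
 -200   0   0   0   0   0   0   0   0   0   0   0   0   0   0   0   0   0   0   0   0   0   0   0   0   0   0   0   0   0   0
 -225   0   0   0   0   0   0   0   0   0   0   0   0   0   0   0   0   0   0   0   0   0   0   0   0   0   0   0   0   0   0
 -250   0   0   0   0   0   0   0   0   0   0   0   0   0   0   0   0   0   0   0   0   0   0   0   0   0   0   0   0   0   0
 -275   0   0   0   0   0   0   0   0   0   0   0   0   0   0   0   0   0   0   0   0   0   0   0   0   0   0   0   0   0   0
```

The close crop confirms the choice: pad at crop (157,340), brass cam at (350,297), red knob at (527,285) and a clear plate ahead of the slide. The numbers agree too: the knob measures 67 mm from the pivot (68 given), and the lever sits at -56° in the nest, which is locked. The nest's forward direction is about world -y, and the fit is good to about 3 mm.

Plan: keep the fingers closed with the tip at z≈45 mm, where only the knob and the pad can be reached. Tool x will point opposite to nest forward.

Call:
move_arm(series=[[0,0,-0.87,0.74,-0.63,0.08,1],[0,0,-0.87,0.74,-0.63,0.08,1],[0,0,-0.87,0.74,-0.63,0.08,1],[0,0,-0.87,0.74,-0.63,0.08,1],[0,0,-0.87,0.74,-0.63,0.08,1]], squeeze=10)

```text
time_s: 0.6
tool_pos: [0.2882, -0.4104, 0.2022]
orientation: [0.896, 0.444, -0.0, -0.0]
contact_force: [0.5, -0.3, -0.5]
finger_gap: 0.0549
finger_force: 0.0
```

```bash
cat >> h.py <<'E'
Q=np.array([.5447,-.195,np.radians(-88.23)])
def n2w(x,y): c,s=np.cos(Q[2]),np.sin(Q[2]); return Q[:2]+[c*x-s*y,s*x+c*y]
def w2n(X): c,s=np.cos(Q[2]),np.sin(Q[2]); d=np.array(X)[:2]-Q[:2]; return np.array([c*d[0]+s*d[1],-s*d[0]+c*d[1]])
def go(*T):
    "tool units to nest targets (mm, mm, z mm)"
    o=get_obs();R=Ro.from_quat(o["orientation"]);p=o["tool_pos"]
    print("t",round(o["time_s"],2),"nest",(w2n(p)*1e3).round(1),"z",round(p[2]*1e3,1),"F",o["contact_force"].round(1),"gap",o["finger_gap"])
    a=np.pi+Q[2];G=Ro.from_quat([np.cos(a/2),np.sin(a/2),0,0])
    for x,y,z in T:
        d=R.inv().apply(np.r_[n2w(x/1e3,y/1e3),z/1e3]-p)/.25
        print((x,y,z),((R.inv()*G).as_rotvec()/(np.pi/4)).round(3),d.round(3))
E
python3 -c "
from h import *
go((25,-113,150),(25,-113,46))"
```

```text
t 0.6 nest [ 207.4 -263. ] z 202.2 F [ 0.5 -0.3 -0.5] gap 0.05487797953327599
(25, -113, 150) [-0.    -0.    -0.867] [0.945 0.007 0.209]
(25, -113, 46) [-0.    -0.    -0.867] [0.945 0.007 0.625]
```

Call:
move_arm(series=[[0,0,-0.87,0.945,0.007,0.21,1],[0,0,-0.87,0.945,0.007,0.21,1],[0,0,-0.87,0.945,0.007,0.21,1],[0,0,-0.87,0.945,0.007,0.21,1],[0,0,-0.87,0.945,0.007,0.21,1]])

```text
time_s: 1.1
tool_pos: [0.4337, -0.2242, 0.1495]
orientation: [0.695, 0.719, 0.0, -0.0]
contact_force: [0.4, -1.0, -0.2]
finger_gap: 0.0152
finger_force: 0.0
```

Run:
```python
from h import *
go((25,-113,46),(20,-113,46))
o=get_obs();i=get_image("wrist");save(i,"w1")
b=get_image("scene");c=cv2.resize(b["pixels"][130:250,260:400],None,fx=4,fy=4,interpolation=cv2.INTER_CUBIC)
w=i["pixels"]
cv2.imwrite("pics/both1.png",np.vstack([np.hstack([cv2.resize(w,(448,280)),np.zeros((280,112,3),np.uint8)]),cv2.resize(c,(560,320))])[:,:,::-1]) 
# red knob in wrist view -> z .053
h=cv2.cvtColor(w,cv2.COLOR_RGB2HSV)
m=(((h[...,0]<8)|(h[...,0]>172))&(h[...,1]>150)&(h[...,2]>70)).astype(np.uint8)
R=Ro.from_quat(o["orientation"]).as_matrix();M=i["mount"]
Rc=R@M[:3,:3];c0=o["tool_pos"]+R@M[:3,3]
K,l,s,ce=cv2.connectedComponentsWithStats(m)
for j in range(1,K):
  if s[j,4]>20:
    d=Rc@np.linalg.solve(i["camera_matrix"],[*ce[j],1]);P=c0+d*(.053-c0[2])/d[2]
    print(s[j],ce[j],P,w2n(P)*1e3,i["depth"][int(ce[j][1]),int(ce[j][0])])
```

```text
t 1.1 nest [  25.8 -111.9] z 149.5 F [ 0.4 -1.  -0.2] gap 0.015239392995456803
(25, -113, 46) [-0.    -0.     0.004] [ 0.003 -0.004  0.414]
(20, -113, 46) [-0.    -0.     0.004] [ 0.023 -0.004  0.414]
[423 107   5   5  21] [424.66666667 108.85714286] [ 0.50600179 -0.15057549  0.053     ] [-45.59859814 -37.30759245] 0.27255997
[311 149  17  16 201] [318.95024876 156.35820896] [ 0.42975931 -0.18798794  0.053     ] [ -10.55893869 -114.66926268] 0.2454944
```

View pics/both1.png

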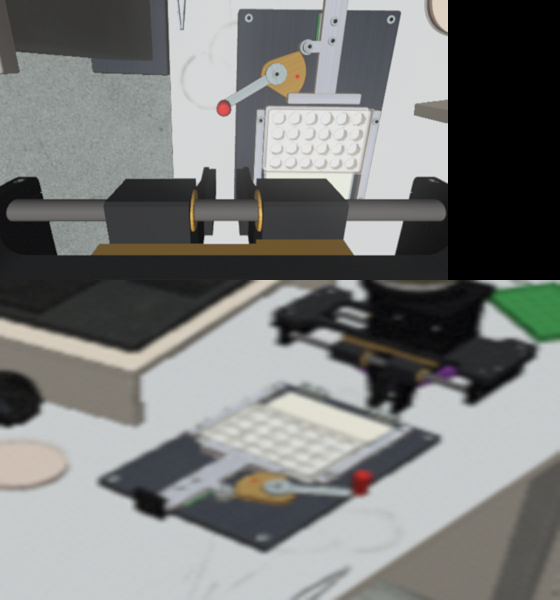

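The wrist view, about (319,156), puts the knob at nest (-11,-115), within 2 mm of the scene estimate. Next I descend in front of it.

Call:
move_arm(series=[[0,0,0,0,0,0.15,1],[0,0,0,0,0,0.3,1],[0,0,0,0,0,0.415,1],[0,0,0,0,0,0.415,1],[0,0,0,0,0,0.415,1]])

```text
time_s: 1.7
tool_pos: [0.4326, -0.2269, 0.0468]
orientation: [0.698, 0.716, -0.0, -0.0]
contact_force: [0.7, -0.6, 0.6]
finger_gap: 0.0004
finger_force: 0.0
```

```bash
python3 -c "
from h import *
go((6.5,-115,46),(-21,-124,46),(-44,-124,46),(-66.5,-117,46),(-84.5,-102,46),(-88,-97,46))"
```

```text
t 1.7 nest [  28.5 -113. ] z 46.8 F [ 0.7 -0.6  0.6] gap 0.00043908681462143275
(6.5, -115, 46) [-0.001 -0.001 -0.006] [ 0.088 -0.008  0.003]
(-21, -124, 46) [-0.001 -0.001 -0.006] [ 0.198 -0.045  0.003]
(-44, -124, 46) [-0.001 -0.001 -0.006] [ 0.29  -0.045  0.003]
(-66.5, -117, 46) [-0.001 -0.001 -0.006] [ 0.38  -0.018  0.003]
(-84.5, -102, 46) [-0.001 -0.001 -0.006] [0.452 0.042 0.003]
(-88, -97, 46) [-0.001 -0.001 -0.006] [0.466 0.062 0.003]
```

Call:
move_arm(series=[[0,0,0,0.088,-0.008,0,1],[0,0,0,0.14,-0.025,0,1],[0,0,0,0.2,-0.045,0,1],[0,0,0,0.245,-0.05,0,1],[0,0,0,0.29,-0.045,0,1]])

```text
time_s: 2.2
tool_pos: [0.4198, -0.1546, 0.0474]
orientation: [0.698, 0.716, -0.0, 0.001]
contact_force: [-1.3, -1.9, 1.4]
finger_gap: 0.0
finger_force: 1.1
```

```bash
python3 -c "
from h import *
go((-55,-121,46),(-66.5,-117,46),(-84.5,-102,46),(-88,-97,46))"
```

```text
t 2.2 nest [ -44.3 -123.6] z 47.4 F [-1.3 -1.9  1.4] gap 2.8263585768512848e-05
(-55, -121, 46) [ 0.002  0.002 -0.006] [0.043 0.01  0.005]
(-66.5, -117, 46) [ 0.002  0.002 -0.006] [0.089 0.026 0.005]
(-84.5, -102, 46) [ 0.002  0.002 -0.006] [0.161 0.085 0.005]
(-88, -97, 46) [ 0.002  0.002 -0.006] [0.175 0.105 0.005]
```

Call:
move_arm(series=[[0,0,0,0.043,0.01,0.004,1],[0,0,0,0.089,0.026,0.004,1],[0,0,0,0.13,0.055,0.004,1],[0,0,0,0.16,0.085,0.004,1],[0,0,0,0.175,0.105,0.004,1]])

```text
time_s: 2.7
tool_pos: [0.4457, -0.1093, 0.0455]
orientation: [0.697, 0.717, 0.0, 0.0]
contact_force: [-1.1, -2.5, 2.9]
finger_gap: 0.0008
finger_force: 1.8
```

```bash
python3 -c "
from h import *
go((-70,-100,46),(-65,-138,46),(-112,-138,46),(-115,-110,46),(-115,-83,46))
o=get_obs();i=get_image('wrist');w=i['pixels'];save(i,'w2')
h=cv2.cvtColor(w,cv2.COLOR_RGB2HSV)
m=(((h[...,0]<8)|(h[...,0]>172))&(h[...,1]>150)&(h[...,2]>70)).astype(np.uint8)
K,l,s,ce=cv2.connectedComponentsWithStats(m);print(s[1:],ce[1:])
b=get_image('scene');h=cv2.cvtColor(b['pixels'],cv2.COLOR_RGB2HSV)
m=(((h[...,0]<8)|(h[...,0]>172))&(h[...,1]>150)&(h[...,2]>70)).astype(np.uint8)
K,l,s,ce=cv2.connectedComponentsWithStats(m)
for j in range(1,K):
  P=cast(b,*ce[j],.053); print(s[j],(w2n(P)*1e3).round(1))
"
```

```text
t 2.7 nest [-88.7 -96.3] z 45.5 F [-1.1 -2.5  2.9] gap 0.0007748373045434937
(-70, -100, 46) [ 0.001  0.    -0.004] [-0.075 -0.015 -0.002]
(-65, -138, 46) [ 0.001  0.    -0.004] [-0.095 -0.166 -0.002]
(-112, -138, 46) [ 0.001  0.    -0.004] [ 0.093 -0.167 -0.002]
(-115, -110, 46) [ 0.001  0.    -0.004] [ 0.105 -0.055 -0.002]
(-115, -83, 46) [ 0.001  0.    -0.004] [ 0.105  0.053 -0.002]
[[320 223  31  30 708]] [[334.63276836 237.73728814]]
[325 214   5  10  38] [-106.7  -90.4]
[ 91 231   8   7  43] [-594.4  405.7]
[113 269   9   9  55] [-628.1  225.5]
[157 307   1   1   1] [-622.    54.9]
[161 307   4   3  10] [-614.8   42.3]
```

The knob followed to about (-107,-93). Now I go round to its outer side.

Call:
move_arm(series=[[0,0,0,-0.075,-0.015,0,1],[0,0,0,-0.095,-0.166,0,1],[0,0,0,-0.095,-0.166,0,1],[0,0,0,0.093,-0.167,0,1],[0,0,0,0.093,-0.167,0,1]])

```text
time_s: 3.3
tool_pos: [0.4018, -0.0837, 0.0451]
orientation: [0.696, 0.718, 0.0, -0.001]
contact_force: [0.6, -0.7, -0.2]
finger_gap: 0.0002
finger_force: 0.0
```

```bash
python3 -c "
from h import *
go((-112,-138,46),(-115,-115,46),(-115,-83,46))"
```

```text
t 3.3 nest [-115.7 -139.4] z 45.1 F [ 0.6 -0.7 -0.2] gap 0.00019822495010067938
(-112, -138, 46) [-0.001 -0.002 -0.   ] [-0.015  0.006 -0.004]
(-115, -115, 46) [-0.001 -0.002 -0.   ] [-0.003  0.098 -0.004]
(-115, -83, 46) [-0.001 -0.002 -0.   ] [-0.003  0.226 -0.004]
```

Call:
move_arm(series=[[0,0,0,0,0.08,0,1],[0,0,0,0,0.13,0,1],[0,0,0,0,0.17,0,1],[0,0,0,0,0.205,0,1],[0,0,0,0,0.226,0,1]])

```text
time_s: 3.8
tool_pos: [0.4589, -0.0862, 0.0449]
orientation: [0.698, 0.717, -0.0, -0.001]
contact_force: [-2.6, 2.1, -0.3]
finger_gap: 0.0003
finger_force: 1.3
```

```bash
cat >> h.py <<'E'
def red():
    b=get_image('scene');h=cv2.cvtColor(b['pixels'],cv2.COLOR_RGB2HSV)
    m=(((h[...,0]<8)|(h[...,0]>172))&(h[...,1]>150)&(h[...,2]>70)).astype(np.uint8)
    K,l,s,ce=cv2.connectedComponentsWithStats(m)
    for j in range(1,K):
        P=w2n(cast(b,*ce[j],.053))*1e3
        if abs(P).max()<250: print("knob",s[j],P.round(1),"cam rad",np.pi+np.arctan2(P[1]+58,P[0]+50))
    return b
E
python3 -c "
from h import *
go((-115,-81,46),(-115,-105,46));red()"
```

```text
t 3.8 nest [-111.4  -82.4] z 44.9 F [-2.6  2.1 -0.3] gap 0.00026740909097172053
(-115, -81, 46) [-0.001 -0.001 -0.005] [ 0.015  0.005 -0.004]
(-115, -105, 46) [-0.001 -0.001 -0.005] [ 0.014 -0.091 -0.004]
knob [317 212   3  10  27] [-118.4  -64.9] cam rad 0.09983677890557852
```

Call:
move_arm(series=[[0,0,0,0,0.015,0,1],[0,0,0,0,0.02,0,1],[0,0,0,0,0.02,0,1]])

```text
time_s: 4.15
tool_pos: [0.4608, -0.0864, 0.0448]
orientation: [0.698, 0.716, -0.002, -0.002]
contact_force: [-14.1, 3.5, 11.0]
finger_gap: 0.0004
finger_force: 7.3
```

```bash
python3 -c "
from h import *
go((-115,-81,46),(-111,-125,46),(-111,-125,100));red()"
```

```text
t 4.15 nest [-111.2  -80.5] z 44.8 F [-14.1   3.5  11. ] gap 0.00039263311996109914
(-115, -81, 46) [-0.008  0.    -0.006] [ 0.015 -0.002 -0.005]
(-111, -125, 46) [-0.008  0.    -0.006] [-0.001 -0.178 -0.004]
(-111, -125, 100) [-0.008  0.    -0.006] [-0.001 -0.18  -0.22 ]
knob [317 212   3  10  27] [-117.3  -63.9] cam rad 0.08683429329030457
```

The lever is at its stop (14 N). I back off, rise and go behind the pad.

Call:
move_arm(series=[[0,0,0,0,-0.1,0,1],[0,0,0,0,-0.1,-0.2,1],[0,0,0,0,-0.1,-0.28,1],[0,0,0,0.15,0.0,-0.28,1],[0,0,0,0.25,0.15,-0.28,1]])

```text
time_s: 4.7
tool_pos: [0.5005, -0.0229, 0.1171]
orientation: [0.699, 0.716, 0.0, 0.002]
contact_force: [0.3, -0.5, 0.3]
finger_gap: 0.0005
finger_force: 0.0
```

Run:
```python
from h import *
go((-175,1,115),(-175,1,42))
b=red();o=get_obs();i=get_image("wrist")
c=b["pixels"][165:245,265:385];c=cv2.resize(c,None,fx=4,fy=4,interpolation=cv2.INTER_CUBIC)
cv2.imwrite("pics/c2.png",np.vstack([c,cv2.resize(i["pixels"],(480,270))])[:,:,::-1])
```

```text
t 4.7 nest [-173.4  -38.9] z 117.1 F [ 0.3 -0.5  0.3] gap 0.0005086447620712895
(-175, 1, 115) [ 0.005  0.004 -0.009] [0.008 0.159 0.009]
(-175, 1, 42) [ 0.005  0.004 -0.009] [0.008 0.158 0.301]
knob [317 212   4   9  28] [-115.8  -63.2] cam rad 0.0790390603786868
```

View pics/c2.png

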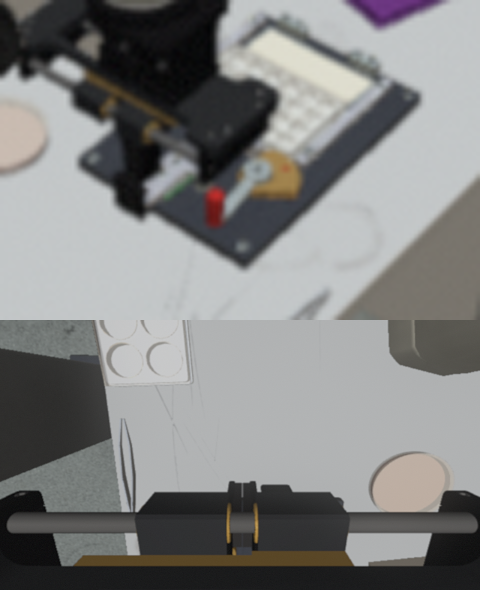

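The crop shows the lever pointing backward (knob at crop (215,205)) and the lobe turned away from the roller.

Call:
move_arm(series=[[0,0,0,0.008,0.16,0,1],[0,0,0,0.008,0.16,0.1,1],[0,0,0,0.008,0.16,0.29,1],[0,0,0,0.008,0.16,0.29,1]])

```text
time_s: 5.2
tool_pos: [0.5358, -0.0207, 0.0381]
orientation: [0.698, 0.716, -0.003, -0.003]
contact_force: [-0.4, -1.0, -0.2]
finger_gap: 0.0005
finger_force: 0.0
```

```bash
python3 -c "
from h import *
go((-155,1,44),(-120,1,44),(-100,1,44),(-92,1,44))"
```

```text
t 5.2 nest [-174.5   -3.5] z 38.1 F [-0.4 -1.  -0.2] gap 0.0005220296593449563
(-155, 1, 44) [-0.01  -0.001 -0.006] [-0.078  0.018 -0.024]
(-120, 1, 44) [-0.01  -0.001 -0.006] [-0.218  0.019 -0.024]
(-100, 1, 44) [-0.01  -0.001 -0.006] [-0.298  0.019 -0.024]
(-92, 1, 44) [-0.01  -0.001 -0.006] [-0.33   0.019 -0.024]
```

Call:
move_arm(series=[[0,0,0,-0.06,0.015,-0.02,1],[0,0,0,-0.09,0.015,-0.02,1],[0,0,0,-0.13,0.015,-0.02,1],[0,0,0,-0.17,0.015,-0.02,1],[0,0,0,-0.2,0.015,-0.02,1]])

```text
time_s: 5.7
tool_pos: [0.5451, -0.0706, 0.0487]
orientation: [0.698, 0.716, 0.0, 0.001]
contact_force: [0.2, 3.6, 3.0]
finger_gap: 0.0005
finger_force: 1.9
```

```bash
python3 -c "
from h import *
go((-110,1,44),(-92,1,44))"
```

```text
t 5.7 nest [-124.3    4.3] z 48.7 F [0.2 3.6 3. ] gap 0.0004882180268807575
(-110, 1, 44) [ 0.002  0.001 -0.006] [-0.057 -0.013  0.019]
(-92, 1, 44) [ 0.002  0.001 -0.006] [-0.129 -0.013  0.019]
```

Call:
move_arm(series=[[0,0,0,-0.035,-0.008,0.01,1],[0,0,0,-0.07,-0.008,0.01,1],[0,0,0,-0.1,-0.008,0.01,1],[0,0,0,-0.115,-0.008,0.01,1],[0,0,0,-0.125,-0.008,0.01,1]])

```text
time_s: 6.2
tool_pos: [0.5431, -0.0971, 0.0451]
orientation: [0.697, 0.717, 0.001, -0.002]
contact_force: [-2.1, 20.6, 5.6]
finger_gap: 0.0002
finger_force: 10.6
```

```bash
python3 -c "
from h import *
go((-90,1,44))"
```

```text
t 6.2 nest [-97.9   1.4] z 45.1 F [-2.1 20.6  5.6] gap 0.00024248670218601884
(-90, 1, 44) [-0.001 -0.006 -0.002] [-0.031 -0.002  0.004]
```

20 N about 6 mm short of the expected position. It is either home or snagged, so I'll hold and look.

Run:
```python
from h import *
b=red();go()
a=np.load("scene0.npz")["pixels"]
f=lambda p:cv2.resize(p[160:240,270:385],None,fx=6,fy=6,interpolation=cv2.INTER_CUBIC)[:,:,::-1]
cv2.imwrite("pics/c3.png",f(b["pixels"]))
```

```text
knob [317 212   4   9  28] [-115.8  -63.2] cam rad 0.0790390603786868
t 6.25 nest [-97.9   1.4] z 45.1 F [-1.8 15.6  4.9] gap 0.0002211256453214428
```

View pics/c3.png

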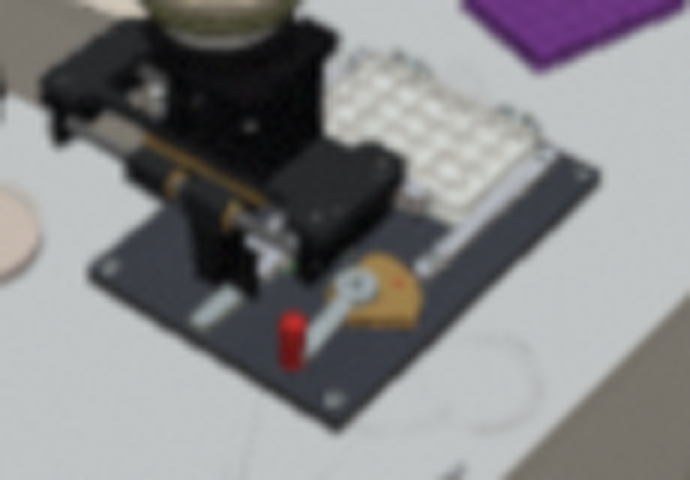

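The plate covers the light window and its front edge is at the two stop posts (crop (410,60) and (515,118)). A small firm nudge will confirm it's home.

Call:
move_arm(series=[[0,0,0,-0.006,0,0,1],[0,0,0,-0.01,0,0,1],[0,0,0,-0.01,0,0,1]])

```text
time_s: 6.55
tool_pos: [0.5431, -0.0971, 0.0452]
orientation: [0.696, 0.718, 0.002, -0.003]
contact_force: [-1.9, 22.5, 6.6]
finger_gap: 0.0006
finger_force: 11.2
```

```bash
python3 -c "
from h import *
go((-125,1,45),(-125,1,120),(-118,-20,120))"
```

```text
t 6.55 nest [-97.9   1.4] z 45.2 F [-1.9 22.5  6.6] gap 0.0006200034383992874
(-125, 1, 45) [-0.002 -0.009  0.001] [ 0.109 -0.002  0.001]
(-125, 1, 120) [-0.002 -0.009  0.001] [ 0.111 -0.002 -0.299]
(-118, -20, 120) [-0.002 -0.009  0.001] [ 0.083 -0.086 -0.299]
```

It doesn't move at 22 N, so it's home. I back off and rise, then measure.

Call:
move_arm(series=[[0,0,0,0.12,0,0,1],[0,0,0,0.16,0,-0.1,1],[0,0,0,0.16,0,-0.3,1],[0,0,0,0.3,0.1,-0.45,1],[0,0,0,0.4,0.2,-0.45,1]])

```text
time_s: 7.05
tool_pos: [0.5927, -0.0039, 0.1624]
orientation: [0.699, 0.715, 0.001, 0.003]
contact_force: [1.4, 0.7, -0.3]
finger_gap: 0.001
finger_force: 0.0
```

Run:
```python
from h import *
go((-118,-33,100),(-118,-33,46))
b=red()
g=lambda:None
C=lambda x,y,z:px(b,np.r_[n2w(x/1e3,y/1e3),z/1e3])
p=b["pixels"].copy()
c=cv2.resize(p[160:240,270:385],None,fx=6,fy=6,interpolation=cv2.INTER_CUBIC)
for P in [(128,-64,31),(128,64,31),(42,-64,31),(42,64,31),(-88,0,43)]:
    u,v=C(*P);cv2.circle(c,(int((u-270+.5)*6),int((v-160+.5)*6)),3,(255,0,255),1)
cv2.imwrite("pics/c4.png",c[:,:,::-1])
```

```text
t 7.05 nest [-189.5   53.9] z 162.4 F [ 1.4  0.7 -0.3] gap 0.0009760103824060186
(-118, -33, 100) [ 0.007  0.004 -0.01 ] [-0.288 -0.347  0.249]
(-118, -33, 46) [ 0.007  0.004 -0.01 ] [-0.288 -0.348  0.465]
knob [317 212   4   9  28] [-115.8  -63.2] cam rad 0.0790390603786868
```

View pics/c4.png

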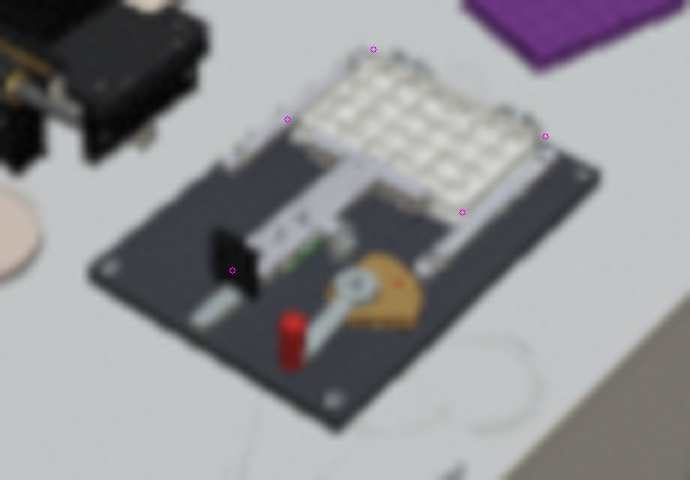

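The plate is flush at the stops and the slide's pusher is against it. The roller, at crop (342,242), has passed the cam. Next is the lever return, starting from its inner side.

Call:
move_arm(series=[[0,0,0,-0.15,-0.17,0.1,1],[0,0,0,-0.28,-0.325,0.2,1],[0,0,0,-0.28,-0.325,0.25,1],[0,0,0,-0.28,-0.325,0.25,1],[0,0,0,-0.28,-0.325,0.25,1]])

```text
time_s: 7.6
tool_pos: [0.5113, -0.0749, 0.0954]
orientation: [0.698, 0.716, -0.0, -0.0]
contact_force: [-0.6, 0.8, 0.8]
finger_gap: 0.0007
finger_force: 0.0
```

```bash
python3 -c "
from h import *
go((-120,-27,46))"
```

```text
t 7.6 nest [-121.1  -29.7] z 95.4 F [-0.6  0.8  0.8] gap 0.0006754394742909477
(-120, -27, 46) [-0.001  0.    -0.007] [-0.004  0.011  0.197]
```

Call:
move_arm(series=[[0,0,0,0,0.011,0.05,1],[0,0,0,0,0.011,0.12,1],[0,0,0,0,0.011,0.197,1],[0,0,0,0,0.011,0.197,1]])

```text
time_s: 8.0
tool_pos: [0.5135, -0.0732, 0.0439]
orientation: [0.697, 0.717, -0.001, -0.002]
contact_force: [0.1, 0.3, 0.3]
finger_gap: -0.0
finger_force: 0.0
```

```bash
python3 -c "
from h import *
go((-118,-40,46),(-115,-55,46),(-109,-69,46),(-102,-79,46))"
```

```text
t 8.0 nest [-122.7  -27.4] z 43.9 F [0.1 0.3 0.3] gap -2.544057789179003e-05
(-118, -40, 46) [-0.004 -0.002 -0.003] [-0.019 -0.05  -0.008]
(-115, -55, 46) [-0.004 -0.002 -0.003] [-0.031 -0.11  -0.008]
(-109, -69, 46) [-0.004 -0.002 -0.003] [-0.055 -0.166 -0.008]
(-102, -79, 46) [-0.004 -0.002 -0.003] [-0.083 -0.206 -0.008]
```

Call:
move_arm(series=[[0,0,0,-0.02,-0.05,-0.008,1],[0,0,0,-0.03,-0.11,-0.008,1],[0,0,0,-0.055,-0.166,-0.008,1],[0,0,0,-0.083,-0.206,-0.008,1],[0,0,0,-0.083,-0.206,-0.008,1]])

```text
time_s: 8.5
tool_pos: [0.4625, -0.098, 0.0489]
orientation: [0.698, 0.716, -0.0, 0.001]
contact_force: [0.3, -0.1, -0.7]
finger_gap: 0.0009
finger_force: 0.0
```

```bash
python3 -c "
from h import *
go((-105,-70,46),(-135,-70,46),(-135,-105,46),(-119.5,-102,46));red()"
```

```text
t 8.5 nest [-99.5 -79.1] z 48.9 F [ 0.3 -0.1 -0.7] gap 0.0008940114738732563
(-105, -70, 46) [ 0.001  0.002 -0.008] [0.022 0.036 0.011]
(-135, -70, 46) [ 0.001  0.002 -0.008] [0.142 0.036 0.011]
(-135, -105, 46) [ 0.001  0.002 -0.008] [ 0.141 -0.104  0.011]
(-119.5, -102, 46) [ 0.001  0.002 -0.008] [ 0.08  -0.092  0.011]
knob [327 214   5  10  37] [-102.2  -95.8] cam rad 0.6262582105287944
```

Call:
move_arm(series=[[0,0,0,0.022,0.036,0.005,1],[0,0,0,0.15,0.036,0.005,1],[0,0,0,0.15,0.036,0.005,1],[0,0,0,0.15,-0.1,0.005,1],[0,0,0,0.15,-0.1,0.005,1]])

```text
time_s: 9.05
tool_pos: [0.4346, -0.0589, 0.0459]
orientation: [0.697, 0.717, -0.001, -0.001]
contact_force: [-0.3, 0.0, -0.4]
finger_gap: 0.0004
finger_force: 0.0
```

```bash
python3 -c "
from h import *
go((-119.5,-103,46),(-101.5,-117,46),(-80,-125,46),(-67.5,-126,46),(-55.5,-125,46),(-44,-122,46),(-33.5,-117,46),(-30,-114,46));red()"
```

```text
t 9.05 nest [-139.4 -105.9] z 45.9 F [-0.3  0.  -0.4] gap 0.00044152384659639486
(-119.5, -103, 46) [-0.005  0.    -0.004] [-0.08   0.012 -0.   ]
(-101.5, -117, 46) [-0.005  0.    -0.004] [-0.152 -0.044 -0.   ]
(-80, -125, 46) [-0.005  0.    -0.004] [-0.238 -0.076 -0.   ]
(-67.5, -126, 46) [-0.005  0.    -0.004] [-0.288 -0.08   0.   ]
(-55.5, -125, 46) [-0.005  0.    -0.004] [-0.336 -0.076  0.   ]
(-44, -122, 46) [-0.005  0.    -0.004] [-0.382 -0.063 -0.   ]
(-33.5, -117, 46) [-0.005  0.    -0.004] [-0.424 -0.043 -0.   ]
(-30, -114, 46) [-0.005  0.    -0.004] [-0.438 -0.031 -0.   ]
```

Call:
move_arm(series=[[0,0,0,-0.07,0.01,0,1],[0,0,0,-0.11,-0.016,0,1],[0,0,0,-0.152,-0.044,0,1],[0,0,0,-0.195,-0.062,0,1],[0,0,0,-0.238,-0.076,0,1]])

```text
time_s: 9.6
tool_pos: [0.4198, -0.1189, 0.0464]
orientation: [0.697, 0.717, -0.0, -0.001]
contact_force: [-2.8, 3.5, -0.8]
finger_gap: 0.0001
finger_force: 1.5
```

```bash
python3 -c "
from h import *
go((-67.5,-126,46),(-55.5,-125,46),(-44,-122,46),(-33.5,-117,46),(-29,-113,46));red()"
```

```text
t 9.6 nest [ -79.9 -122.5] z 46.4 F [-2.8  3.5 -0.8] gap 0.0001235057952134327
(-67.5, -126, 46) [-0.002 -0.002 -0.004] [-0.05  -0.014  0.002]
(-55.5, -125, 46) [-0.002 -0.002 -0.004] [-0.098 -0.01   0.002]
(-44, -122, 46) [-0.002 -0.002 -0.004] [-0.144  0.002  0.002]
(-33.5, -117, 46) [-0.002 -0.002 -0.004] [-0.186  0.023  0.001]
(-29, -113, 46) [-0.002 -0.002 -0.004] [-0.204  0.039  0.001]
```

Call:
move_arm(series=[[0,0,0,-0.05,-0.012,0,1],[0,0,0,-0.098,-0.01,0,1],[0,0,0,-0.144,0.002,0,1],[0,0,0,-0.186,0.02,0,1],[0,0,0,-0.202,0.036,0,1]])

```text
time_s: 10.15
tool_pos: [0.431, -0.1711, 0.0468]
orientation: [0.698, 0.716, 0.0, 0.0]
contact_force: [-0.3, 1.8, 0.2]
finger_gap: 0.0004
finger_force: 0.8
```

```bash
python3 -c "
from h import *
go((-29,-113,46));red()"
```

```text
t 10.15 nest [ -27.4 -112.9] z 46.8 F [-0.3  1.8  0.2] gap 0.0004037848452117386
(-29, -113, 46) [ 0.001  0.    -0.007] [ 0.006 -0.     0.003]
```

Call:
move_arm(series=[[0,0,0,0.1,0,0,1],[0,0,0,0.1,0,-0.1,1],[0,0,0,0.1,-0.1,-0.3,1],[0,0,0,0.1,-0.1,-0.5,1],[0,0,0,0.1,-0.1,-0.5,1]])

```text
time_s: 10.7
tool_pos: [0.4072, -0.1464, 0.1775]
orientation: [0.698, 0.716, 0.001, 0.005]
contact_force: [0.2, 0.8, -1.0]
finger_gap: 0.0008
finger_force: 0.0
```

Run:
```python
from h import *
go();b=red()
cv2.imwrite("pics/c5.png",cv2.resize(b["pixels"][160:240,270:385],None,fx=6,fy=6,interpolation=cv2.INTER_CUBIC)[:,:,::-1])
```

```text
t 10.7 nest [ -52.8 -135.9] z 177.5 F [ 0.2  0.8 -1. ] gap 0.0007923064768010396
knob [348 201   5   8  27] [  -7.9 -110.9] cam rad 2.2437086673167883
```

View pics/c5.png

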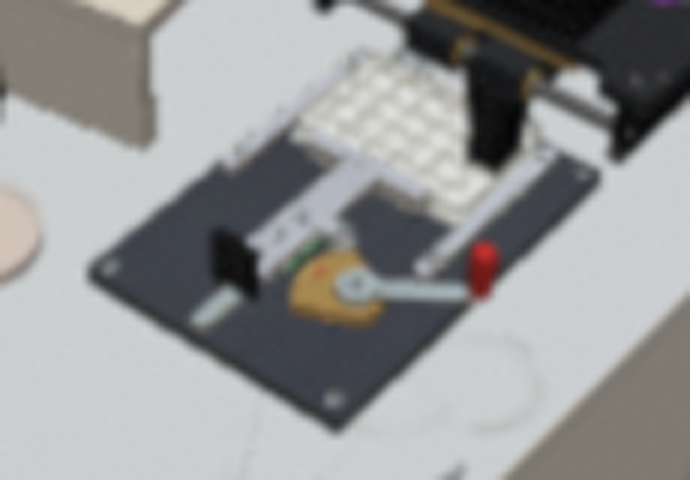

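The picture shows the plate at the stops, the knob at crop (483,270) (cam about 2.2 rad), the lobe behind the roller and the tool clear. I'm handing in.

```bash
python3 -c "
from plant import manip
print(manip.hand_in())"
```

```text
the job is handed in; nothing more can be done
None
```

The job is handed in, with no verdict returned: in the last image the plate is home against both end stops, the cam is locked at about 2.2 rad behind the roller, and the arm is clear.

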